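Lift the slide valve from the rinsing tray with the hanging tongs

TASK

The brass slide valve has just been cleaned and must not be touched by the robot's own fingers: lift the sprung tongs up and off their peg, close their tips on the two long sides of the slide valve lying in the white tray, and lift it clear, to at least 10 cm above the desk. Finish holding it there still in the tongs, gripped by the tips alone, and leave everything else where it is.

Things in the scene. Friction and masses are not known exactly. Their poses are not given: they have to be found in the camera images.
- stand: Fixed wooden stand: base 130 x 100 x 12 mm, a post 18 x 14 mm standing 54 mm to +x of the origin, and near its top a steel peg, 8 mm thick, running level from the post along the stand's own -x axis, 190 mm above the desk. The peg's free end, 27 mm to -x of the origin, turns up 6 mm above the peg's top line. Origin on the desk, below the middle of the peg; z up.
- peg (a point): Middle of the peg's top line, 194 mm above the desk; the tongs hang 2 to 10 mm to +x of it. Axes as the stand's.
- tongs: Sprung brass tongs, 140 mm long, 18 mm wide (own x), 0.12 kg, hanging with tips down from the 3 mm thick bow at the top, whose inside rests on the peg, one arm on each side (+y, -y) of the peg. Origin: top centre of the bow; own z points up, from tips to bow. The arms swing about the origin's x axis and close along own y. Nothing stands above the bow.
- tongs_grip (a point): Midpoint between the two dark wooden grip plates (22 mm wide, 34 mm high) on the outsides of the arms, 47 mm below the tongs' origin: squeeze the plates here along y. Width over the plates / gap between tips: relaxed 49 / 40 mm; then 46 / 31, 42 / 20 (plates and jaws parallel), shut 35 / 0 mm. It takes 3 N at first, 6 N at 20 mm, 8 N when shut; eased off, the arms spring open and follow the fingers.
- tongs_tip (a point): Midpoint between the ends of the two tips, 140 mm below the tongs' origin along own z; axes as the tongs'. The jaws are flat, 14 mm wide along x and 18 mm high, their ends level with this point.
- tong_left: The tongs' arm on the +y side (brass, with its plate and tip); origin at the tongs' origin, turning as it closes.
- tong_right: The tongs' arm on the -y side; origin at the tongs' origin, turning as it closes.
- tray: Fixed white rinsing tray, dry, 140 mm (x) x 200 mm (y) outside, 22 mm high, walls and floor 4 mm thick; origin on the desk below its centre.
- valve: Brass slide valve lying flat in the tray: a block 34 mm long (own x), 20 mm wide (own y), 18 mm high, with two thin ribs 3 mm wide along its top (25 mm over all, the ribs 14 mm over their outsides). Origin: centre of its underside; z up. Mass about 0.08 kg.
- valve_mid (a point): Middle of the slide valve's block, 9 mm above its underside.
- gland: Round brass gland standing in the tray, flange 30 mm across and 8 mm high, neck 18 mm across, 20 mm high; origin under its centre. Leave it alone.
- lubricator: Brass displacement lubricator standing on the desk, 38 mm across, 78 mm high, with a knob on top; origin under its centre. Leave it alone.
- bend: Copper steam pipe bend lying on the desk, 12 mm pipe, a quarter bend with legs, about 96 x 92 mm; its origin is at the desk under the start of the bend. Leave it alone.
- bin_foot: Foot of a small wooden tilting scrap bin, 130 x 170 mm, with the bin 110 mm high at its rim; origin on the desk below its centre. Leave it alone.
- bin (a joint): Tilt of the wooden scrap bin on its level pivot pin, rad, 0 = upright; stiff. Leave it alone.
There are look-alikes about, which are no part of the job. Leave any red look-alike of the valve alone. Several things have the shape of the tray; the one meant has the colours described above.

How it is judged (in metres and radians):
On the way, in this order (a step that is already met when the one before it is completed fails the run):
1. the tongs are held by the fingers, up and off the peg (contact force between the fingers and tongs above 1 N and contact force between tongs and stand below 0.05 N and distance between tongs and peg above 0.04 m), for 0.2 s.
2. both tips of the tongs press on the slide valve (contact force between each of tong_left, tong_right and valve above 0.5 N and contact force between the fingers and tongs above 1 N), for 0.2 s.
At the end, for the whole second after the job is handed in: Valve held still (under 3 cm/s), underside over 8.5 cm above the desk, pinched across its long sides by both tongs tips (over 0.5 N each, within 20 degrees and 30 mm of the tips); fingers hold the tongs; robot, tray, stand and bin do not touch the valve, nor tray, stand, bin the tongs (all of step 2 and height (world z) of valve above 0.085 m and linear speed of valve below 0.03 m/s and distance between tongs_tip and valve_mid below 0.03 m and angle between the y axis of tongs and the y axis of valve, either way round below 0.35 rad and contact force between each of the arm, the fingers and valve below 0.05 N and contact force between each of tongs, valve and stand below 0.05 N and contact force between each of tongs, valve and tray below 0.05 N and contact force between each of valve, tongs and bin_foot below 0.05 N); the arm keeps its last pose, push and grip.
It fails at once if the robot touches the slide valve itself (contact force between any of the fingers, the arm and valve above 0.3 N).
It fails at once if the gland, lubricator or pipe bend is shifted by more than 3 cm (distance of any of gland, lubricator, bend from where it was at the start of the episode above 0.03 m).
It fails at once if the scrap bin is tilted far over (value of joint bin above 0.45 rad or value of joint bin below -0.45 rad).
It also fails if it takes over 42 s, if anything falls off the work surface, if the arm or the gripper's body presses on something with over 40 N, if the wrist force passes 120 N, or if a joint passes its speed limit or range.

ROBOT

A 6-joint arm with a two-finger parallel gripper is mounted at the origin on the work surface. World frame = base frame: x ahead of the robot, y to its left, z up, the work surface at z = 0. Lengths are in m, angles in degrees, forces in N, time in s.
With the tool pointing down it reaches from about 0.35 to 0.875 m from the base axis. Payload 4.2 kg.
Tool frame: the origin (TCP) lies midway between the tips of the shut fingers; the grasp point (between the pads) lies 19 mm behind it; y points along the fingers, z is the direction in which the jaws open and shut, and the axes are right-handed (so a half turn about y gives the same grasp; the last joint's range is limited). The gripper opens to 87 mm and grips with 3 to 60 N. Pads are 19 mm wide; open, the fingers measure 117 mm over their backs; the gripper's body (75 mm by 190 mm) begins 51 mm behind the grasp point.
Start: joints at [78.931, 22.042, 0.453, 0, -68.411, -14.817], TCP at [0.273, 0.562, 0.223] pointing down, gripper open.
Joint ranges: [-179.83, 179.83], [-69.29, 118.12], [-61.27, 80.66], [-181.25, 117.63], [-171.15, -9.14], [-177.46, 177.46]. Speed limits (degrees/s): [159.86, 159.86, 180, 180, 180, 180].

INTERFACE

Orientations are given as [roll, pitch, yaw] about the fixed x, y, z axes, in that order (R = Rz(yaw) Ry(pitch) Rx(roll)).
In Python, from workcell import env gives the robot as it stands. The module is installed in compiled form; this text tells all that it offers. Calls block until the motion is done:
- env.goto(position, orientation): joint-space move of the TCP to a pose.
- env.move_straight(position, rotation=None, rate=0.15, force_limit=None): straight line of the TCP; rotation=None keeps the orientation; rate is the mean speed in m/s. With force_limit (N) it stops when the force on the tool has changed by that much, and returns True; else False.
- env.set_joints(angles): joint-space move.
- env.gripper_to(opening, grasp_force=None): opening from 0.0 (shut) to 1.0 (fully open); grasp_force is the grip in N (None keeps the last); returns when the fingers have stopped.
- env.dwell(seconds).
- env.inverse_kinematics(position, orientation): joint angles nearest the present ones, or None.
- env.read_state(): the state.
- env.grab_frame(name): name is "scene" or "top" or "wrist"; returns a dict with "image" (384x512x3 uint8, blue, green, red), "fx", "fy", "cx", "cy" (pixels), "position" and "orientation" of the camera in the world. Camera axes: x right, y up, looking along -z (the intrinsics and any distortion apply to the point x, -y, -z); pixel columns grow to the right and rows downward; lengths in m; the calibration is good to about 2 mm. A picture is of the moment at which its call begins. There is no depth.
A pose or a line that the arm cannot do raises env.Unreachable and nothing moves.
- env.close_job(): hands the job in, once; it reports no verdict.
Trained networks look in a picture, given as the dict that the camera call returned (one of the last four; its "shot" number tells which), for a name from the list of things; names that differ only in an ending like _2 or _b are one class to them, and where a whole thing is asked for, a point or a joint stands for the part that bears it (a point fixed in the world has none). Each returns a list of dicts, best first, with "score" (0 to 1); they miss things now and then, are a little off and sometimes report something else, mostly with a low value. They report only what shows in the picture. A call takes as long as a camera call. They do not tell look-alikes from the thing itself.
- env.search_frame(picture, thing): "xyz" ([x, y, z] in m, in world coordinates, good to about 4 mm: the middle of the surface that is visible of it).
- env.trace(picture, thing): "mask" (384x512 bool, what is visible of it).
The state is a dict: "clock": time; "joint_positions": joint angles; "qvel": joint speeds; "joint_torque": joint torques, N m; "position": TCP position; "tool_rot": TCP orientation; "force": force on the tool from outside, world axes, zero at the start; "wrist_torque": the same for the moment, N m; "opening": opening from 0.0 (shut) to 1.0 (fully open).
Only numpy, scipy, OpenCV 4.12 (cv2) and the standard library are available. Lean on these libraries where they do the work, as an engineer would, in place of code of your own. Each camera call takes 0.05 s, during which the arm holds its last target.

## Working session

There is one attempt and no reset: what is moved stays moved. The work goes in short steps, each a Python script; the robot and the scene stay as the last script left them, time stands still between calls to the robot, and variables do not carry over. Pictures are saved under pics/ and viewed, and the job is handed in when it is done.

```bash
mkdir -p pics
cat > h.py <<'E'
import numpy as np, cv2
from scipy.spatial.transform import Rotation as R
from workcell import env
np.set_printoptions(precision=4,suppress=True)
def cam(f):
    o=f["orientation"]; o=np.array(o)
    Rm=o if o.shape==(3,3) else R.from_euler('xyz',o,degrees=True).as_matrix()
    return Rm,np.array(f["position"])
def px2w(f,u,v,z):
    Rm,p=cam(f); d=Rm@np.array([(u-f["cx"])/f["fx"],-(v-f["cy"])/f["fy"],-1.])
    return p+d*(z-p[2])/d[2]
def w2px(f,P):
    Rm,p=cam(f); c=Rm.T@(np.array(P)-p)
    return np.array([f["cx"]+f["fx"]*c[0]/-c[2], f["cy"]-f["fy"]*c[1]/-c[2]])
E
python3 - <<'E'
from h import *
for n in ["scene","top","wrist"]:
    f=env.grab_frame(n); cv2.imwrite(f"pics/{n}0.png",f["image"]); print(n,{k:v for k,v in f.items() if k!="image"})
    if n!="x":
        for t in ["stand","tongs","tray","valve","gland","lubricator","bend","bin_foot"]:
            print(t,[(np.round(r["xyz"],3).tolist(),round(r["score"],2)) for r in env.search_frame(f,t)][:4])
s=env.read_state();print(s)
E
```

```text
scene {'fx': 489.6910688493276, 'fy': 489.6910688493276, 'cx': 259.28379007714943, 'cy': 193.9884301875239, 'position': array([1.131 , 0.4972, 1.1455]), 'orientation': array([ 37.745 ,   0.2112, 135.1164]), 'shot': 1}
stand []
tongs [([0.506, 0.181, 0.17], 0.57)]
tray [([0.531, -0.149, 0.006], 0.78), ([0.504, -0.185, 0.023], 0.73), ([0.368, -0.42, 0.007], 0.56), ([0.506, 0.186, 0.168], 0.35)]
valve [([0.384, -0.17, 0.019], 0.63), ([0.502, -0.185, 0.021], 0.51)]
gland [([0.556, -0.1, 0.012], 0.56)]
lubricator [([0.794, -0.018, 0.056], 0.86)]
bend [([0.776, -0.214, 0.01], 0.49)]
bin_foot [([0.78, 0.212, 0.033], 0.67)]
top {'fx': 351.7405490651048, 'fy': 351.7405490651048, 'cx': 250.02058128963336, 'cy': 189.13949736814308, 'position': array([ 0.4687, -0.0956,  0.9455]), 'orientation': array([  9.0283,  -0.1563, -88.278 ]), 'shot': 2}
stand [([0.515, 0.186, 0.008], 0.87)]
tongs [([0.509, 0.174, 0.169], 0.66)]
tray [([0.371, -0.428, -0.001], 0.98), ([0.533, -0.15, 0.002], 0.91)]
valve [([0.528, -0.15, 0.003], 0.75), ([0.379, -0.178, 0.018], 0.53)]
gland []
lubricator [([0.782, -0.032, 0.
[... 200 characters left out ...]
27, 'cy': 190.0817486496616, 'position': array([0.3336, 0.5336, 0.3857]), 'orientation': array([ -14.6351,   -0.0255, -115.9412]), 'shot': 3}
stand []
tongs []
tray []
valve []
gland []
lubricator []
bend []
bin_foot []
{'clock': 1.35, 'joint_positions': array([ 78.9312,  22.044 ,   0.4519,  -0.0002, -68.4109, -14.8163]), 'qvel': array([-0.0319, -0.0356, -0.152 ,  0.0862,  0.1427,  0.0338]), 'joint_torque': array([ -0.0003, -39.0471,  18.7617,   4.2244,   0.0155,  -0.    ]), 'position': array([0.2728, 0.5623, 0.2225]), 'tool_rot': array([-89.997 ,   0.0006, 154.1148]), 'force': array([-0.1618, -0.2531, -0.1076]), 'wrist_torque': array([0.0297, 0.0065, 0.0242]), 'opening': 0.9992283764765905}
```

View pics/scene0.png

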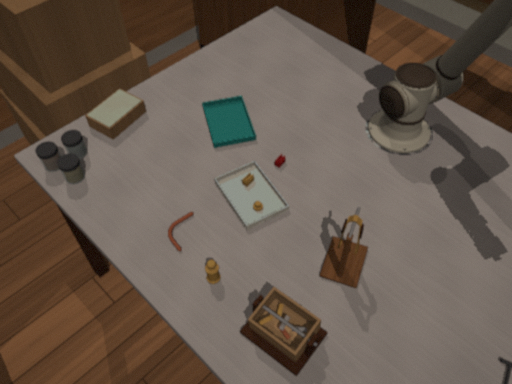

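View pics/top0.png

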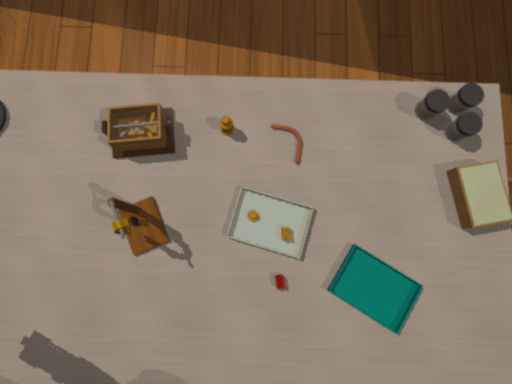

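Run:
```python
import cv2
a=cv2.imread('pics/top0.png'); s=cv2.imread('pics/scene0.png')
cv2.imwrite('pics/top_tray.png',cv2.resize(a[130:280,210:340],None,fx=4.5,fy=4,interpolation=2)[:600])
cv2.imwrite('pics/top_stand.png',cv2.resize(a[120:230,70:210],None,fx=5,fy=5,interpolation=2))
cv2.imwrite('pics/sc_stand.png',cv2.resize(s[100:300,240:500],None,fx=3,fy=3,interpolation=2))
```

```text
(no output)
```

View pics/top_tray.png

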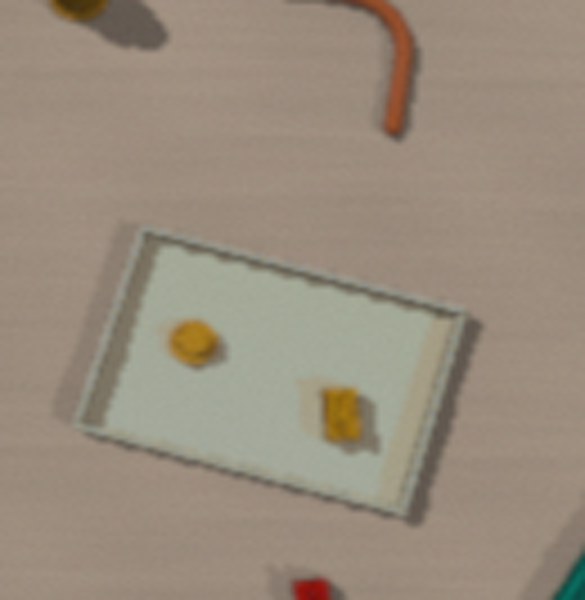

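View pics/top_stand.png

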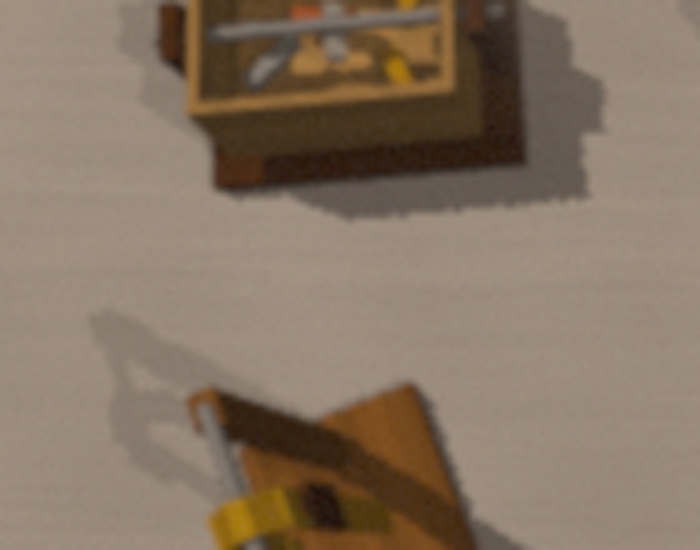

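View pics/sc_stand.png

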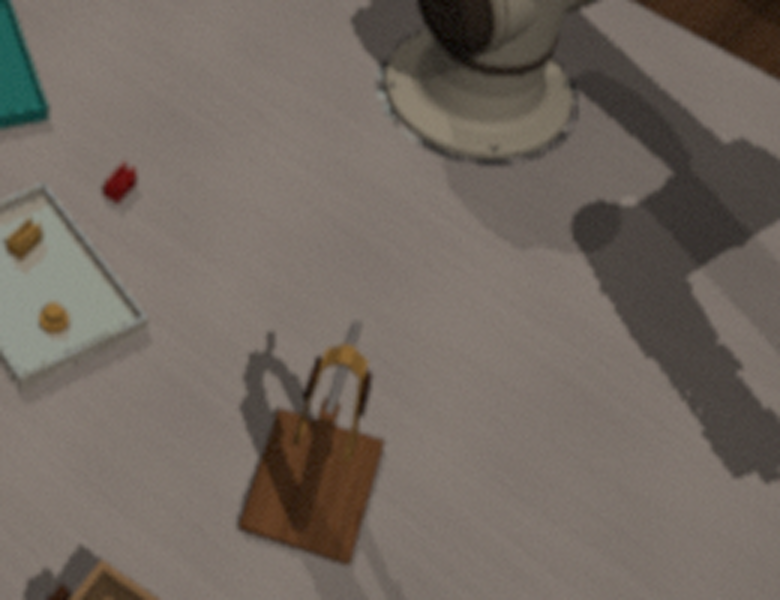

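Run:
```python
import cv2
a=cv2.imread('pics/top0.png')
cv2.imwrite('pics/top_stand2.png',cv2.resize(a[180:270,95:205],None,fx=6.5,fy=6.5,interpolation=2))
```

```text
(no output)
```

View pics/top_stand2.png

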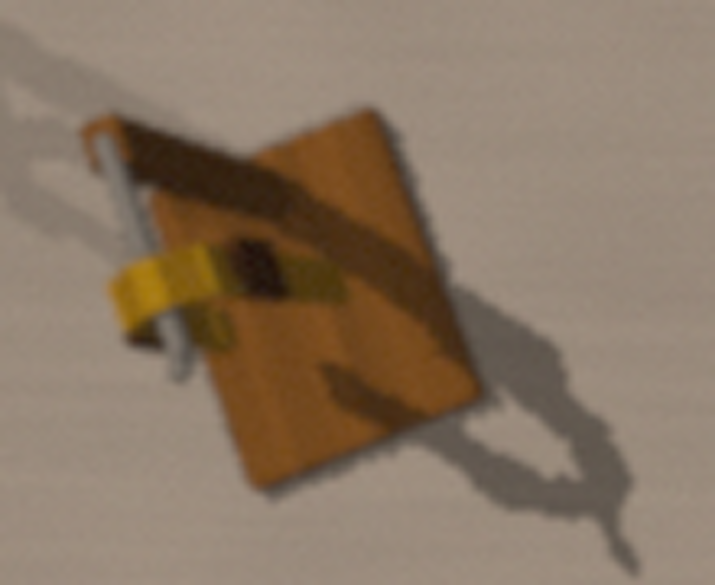

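Run:
```python
from h import *
f=dict(fx=351.7405490651048,fy=351.7405490651048,cx=250.02058128963336,cy=189.13949736814308,position=[0.4687,-0.0956,0.9455],orientation=[9.0283,-0.1563,-88.278])
q=lambda u,v,z:px2w(f,95+u/6.5,180+v/6.5,z)
A,B,C=q(375,108,.012),q(482,393,.012),q(262,487,.012)
print(A,B,C,"A-B",np.linalg.norm(A-B),np.linalg.norm(B-C),np.degrees(np.arctan2(*(A-B)[1::-1])),np.degrees(np.arctan2(*(C-B)[1::-1]))); print("centre",(A+C)/2)
P,Q=q(105,140,.194),q(180,372,.199)
print(P,Q,np.degrees(np.arctan2(*(P-Q)[1::-1])),np.linalg.norm(P-Q)); print("bow",q(165,280,.197))
g=lambda u,v,z:px2w(f,210+u/4.5,130+v/4,z)
print("valve",g(341,413,.027))
for p in [(323,388),(354,388),(359,440),(329,442)]: print(g(*p,.025))
for p in [(143,228),(466,312),(408,517),(78,428)]: print("tray",g(*p,.022))
print("gland",g(193,342,.02))
```

```text
[0.5888 0.166  0.012 ] [0.4742 0.1144 0.012 ] [0.4343 0.2001 0.012 ] A-B 0.12572927081232776 0.09452922496394889 24.27073313087262 114.97420082511931
centre [0.5116 0.1831 0.012 ]
[0.5521 0.2034 0.194 ] [0.4769 0.1703 0.199 ] 23.792845221097508 0.08228952363348174
bow [0.5064 0.1784 0.197 ]
valve [ 0.5017 -0.1899  0.027 ]
[ 0.5176 -0.1794  0.025 ]
[ 0.5182 -0.1974  0.025 ]
[ 0.4847 -0.2007  0.025 ]
[ 0.4829 -0.1834  0.025 ]
tray [ 0.6205 -0.0716  0.022 ]
tray [ 0.5702 -0.2627  0.022 ]
tray [ 0.4365 -0.2297  0.022 ]
tray [ 0.4876 -0.0385  0.022 ]
gland [ 0.5457 -0.1034  0.02  ]
```

Run:
```python
from h import *
for psi in (24,-156,5,-175):
  for P in ([.506,.179,.30],[.506,.179,.135],[.5,-.19,.085],[.5,-.19,.25]):
    print(psi,P,env.inverse_kinematics(P,[-90,0,psi]))
print(env.read_state()["clock"])
```

```text
24 [0.506, 0.179, 0.3] [  36.8028   10.7088   -4.2955   -0.      -74.9958 -102.8028]
24 [0.506, 0.179, 0.135] [  36.8028   18.2469  -19.0577   -0.      -52.6954 -102.8028]
24 [0.5, -0.19, 0.085] [ -3.4238  21.6318 -22.6039   0.     -45.7642 -62.5762]
24 [0.5, -0.19, 0.25] [ -3.4238  12.1328  -9.6345   0.     -68.2326 -62.5762]
-156 [0.506, 0.179, 0.3] [ 36.8028  10.7088  -4.2955   0.     -74.9958  77.1972]
-156 [0.506, 0.179, 0.135] [ 36.8028  18.2469 -19.0577   0.     -52.6954  77.1972]
-156 [0.5, -0.19, 0.085] [ -3.4238  21.6318 -22.6039   0.     -45.7642 117.4238]
-156 [0.5, -0.19, 0.25] [ -3.4238  12.1328  -9.6345   0.     -68.2326 117.4238]
5 [0.506, 0.179, 0.3] [  36.8028   10.7088   -4.2955   -0.      -74.9958 -121.8028]
5 [0.506, 0.179, 0.135] [  36.8028   18.2469  -19.0577   -0.      -52.6954 -121.8028]
5 [0.5, -0.19, 0.085] [ -3.4238  21.6318 -22.6039  -0.     -45.7642 -81.5762]
5 [0.5, -0.19, 0.25] [ -3.4238  12.1328  -9.6345   0.     -68.2326 -81.5762]
-175 [0.506, 0.179, 0.3] [ 36.8028  10.7088  -4.2955   0.     -74.9958  58.1972]
-175 [0.506, 0.179, 0.135] [ 36.8028  18.2469 -19.0577   0.     -52.6954  58.1972]
-175 [0.5, -0.19, 0.085] [ -3.4238  21.6318 -22.6039   0.     -45.7642  98.4238]
-175 [0.5, -0.19, 0.25] [ -3.4238  12.1328  -9.6345   0.     -68.2326  98.4238]
1.35
```

Run:
```python
from h import *
env.goto([.506,.179,.31],[-90,0,24])
f=env.grab_frame("wrist"); cv2.imwrite("pics/w1.png",f["image"])
import pickle; pickle.dump({k:v for k,v in f.items()},open("w1.pkl","wb"))
print(f["position"],f["orientation"],env.read_state()["clock"])
for r in env.search_frame(f,"tongs"): print(r)
for P in ([.506,.179,.197],[.506,.179,.131]): print(w2px(f,P))
```

```text
[0.4418 0.1528 0.4729] [-14.6295   0.0267 114.0117] 3.075
{'xyz': [0.5088, 0.1878, 0.1887], 'score': 0.71}
[255.289  187.3916]
[255.6995 174.0164]
```

View pics/w1.png

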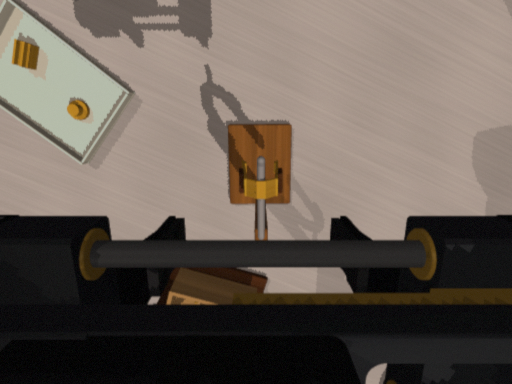

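Run:
```python
from h import *
import pickle
f=pickle.load(open("w1.pkl","rb"))
cv2.imwrite("pics/w1c.png",cv2.resize(f["image"][115:245,210:310],None,fx=6,fy=4.6,interpolation=2))
cv2.imwrite("pics/w1v.png",cv2.resize(f["image"][20:130,0:110],None,fx=5,fy=5,interpolation=2))
```

```text
(no output)
```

View pics/w1c.png

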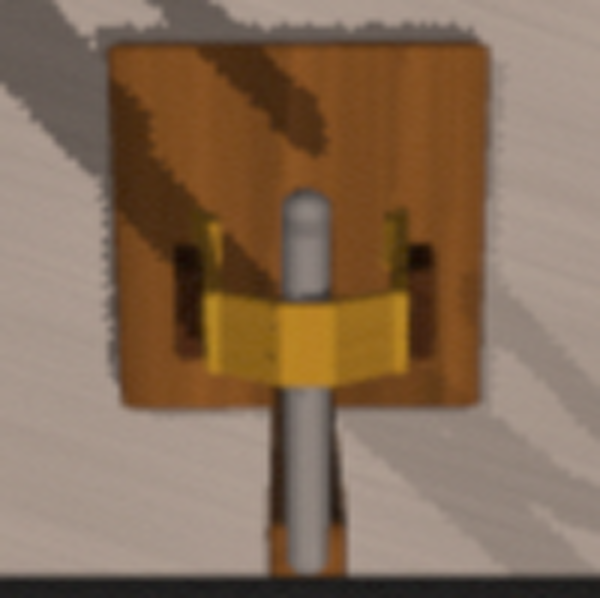

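View pics/w1v.png

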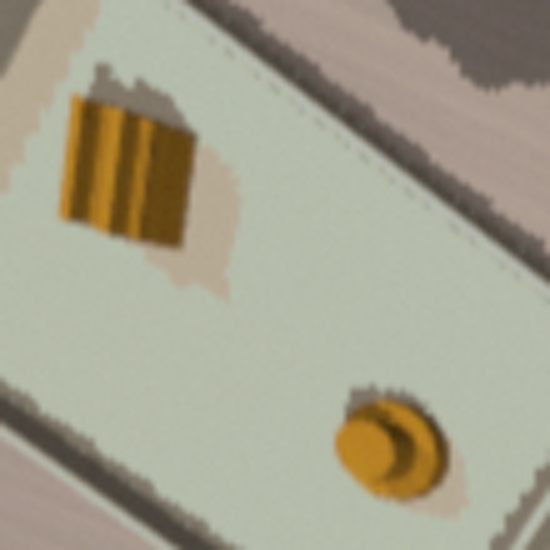

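Run:
```python
from h import *
import pickle
f=pickle.load(open("w1.pkl","rb"))
print("bow",px2w(f,261,189.6,.197))
u=np.array([np.cos(np.radians(24)),np.sin(np.radians(24)),0])
print("plates",(px2w(f,261,115+245/4.6,.167)+px2w(f,261,115+358/4.6,.16))/2)
for b in (.197,):
  pass
print("freeend",px2w(f,261,115+192/4.6,.2), "post", px2w(f,261,115+570/4.6,.194))
a=px2w(f,150/5,20+120/5,.029);b=px2w(f,128/5,20+238/5,.029)
print(a,b,np.degrees(np.arctan2(*(b-a)[1::-1])))
c=[px2w(f,x/5,20+y/5,.029) for x,y in [(80,98),(152,118),(130,240),(66,215)]];print(np.array(c),np.mean(c,0))
```

```text
bow [0.5058 0.185  0.197 ]
plates [0.5045 0.1849 0.1635]
freeend [0.4758 0.1715 0.2   ] post [0.5548 0.2071 0.194 ]
[ 0.4843 -0.1769  0.029 ] [ 0.5174 -0.1757  0.029 ] 2.0882555033482286
[[ 0.4866 -0.196   0.029 ]
 [ 0.4835 -0.1765  0.029 ]
 [ 0.5177 -0.175   0.029 ]
 [ 0.5185 -0.1931  0.029 ]] [ 0.5016 -0.1852  0.029 ]
```

Run:
```python
from h import *
x,y=.5055-.0014,.1847-.0006
env.move_straight([x,y,.25],[-90,0,24])
hit=env.move_straight([x,y,.134],rate=.1,force_limit=6)
s=env.read_state();print(hit,s["position"],s["force"],s["clock"])
if not hit:
    env.gripper_to(.522,grasp_force=10)
    s=env.read_state();print(s["opening"]*87,s["force"],s["clock"])
    f=env.grab_frame("wrist"); cv2.imwrite("pics/w2.png",f["image"])
    f=env.grab_frame("scene"); cv2.imwrite("pics/s2.png",cv2.resize(f["image"][170:300,270:400],None,fx=4.5,fy=4.5,interpolation=2))
```

```text
False [0.5046 0.1844 0.1347] [-0.5968 -0.1717 -0.1597] 4.9833
45.89586869017521 [-0.7925  0.0808 -0.8068] 5.9417
```

View pics/w2.png

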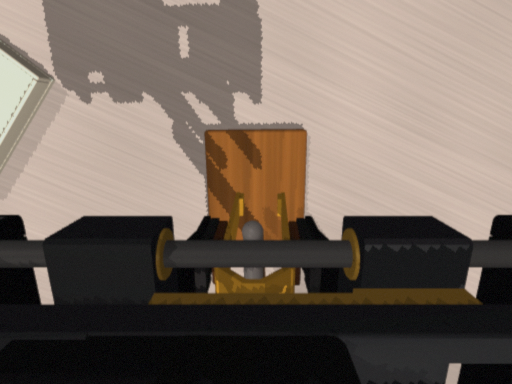

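View pics/s2.png

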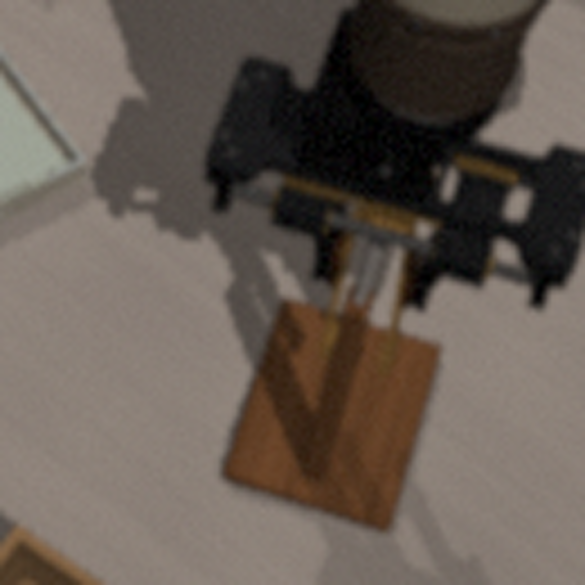

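Run:
```python
from h import *
p=env.read_state()["position"]
env.move_straight([p[0],p[1],.18],rate=.06,force_limit=8)
s=env.read_state();print(s["position"],s["opening"]*87,s["force"])
env.move_straight([p[0],p[1],.31],rate=.15)
s=env.read_state();print(s["position"],s["opening"]*87,s["force"],s["clock"])
env.dwell(.25)
f=env.grab_frame("wrist"); cv2.imwrite("pics/w3.png",f["image"])
f=env.grab_frame("scene"); cv2.imwrite("pics/s3.png",cv2.resize(f["image"][110:300,260:400],None,fx=4,fy=3.1,interpolation=2))
```

```text
[0.5037 0.1839 0.1796] 45.27115249316908 [ 0.3182  0.3568 -1.5234]
[0.5035 0.1838 0.3088] 45.126707231002484 [-0.0645  0.4042 -2.3211] 7.975
```

View pics/w3.png

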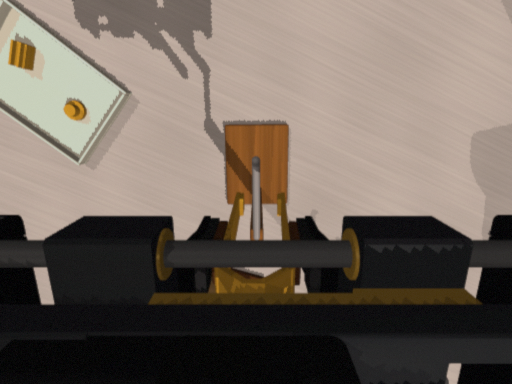

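View pics/s3.png

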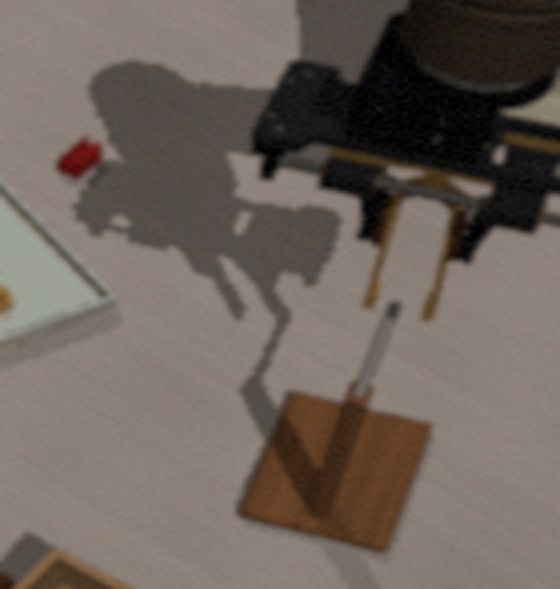

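Run:
```python
from h import *
import pickle
env.goto([.502,-.187,.27],[-90,0,3])
f=env.grab_frame("wrist"); cv2.imwrite("pics/w4.png",f["image"]);pickle.dump(dict(f),open("w4.pkl","wb"))
cv2.imwrite("pics/w4c.png",cv2.resize(f["image"][110:240,200:330],None,fx=4.6,fy=4.6,interpolation=2))
for r in env.search_frame(f,"valve"): print(r)
s=env.read_state();print(s["position"],s["opening"]*87,s["force"],s["clock"])
print(w2px(f,s["position"]-[0,0,.078]),w2px(f,[*s["position"][:2],.029]),w2px(f,[.5016,-.1852,.029]))
```

```text
{'xyz': [0.3833, -0.1754, 0.0158], 'score': 0.77}
{'xyz': [0.4993, -0.1865, 0.3237], 'score': 0.65}
{'xyz': [0.5026, -0.1927, 0.0203], 'score': 0.56}
{'xyz': [0.5027, -0.2036, 0.2709], 'score': 0.32}
[ 0.5025 -0.186   0.2702] 45.42404879047737 [ 0.6769 -0.1633 -1.691 ] 9.8167
[256.3132 197.8921] [256.7884 165.5418] [257.3997 164.9413]
```

View pics/w4.png

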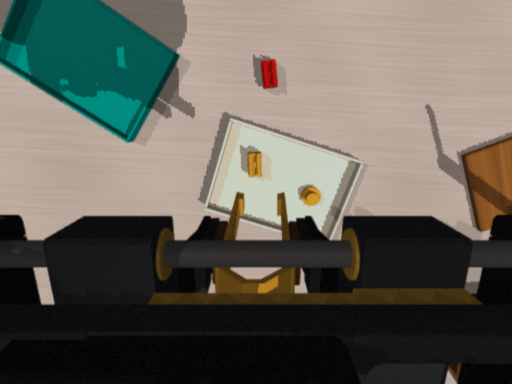

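View pics/w4c.png

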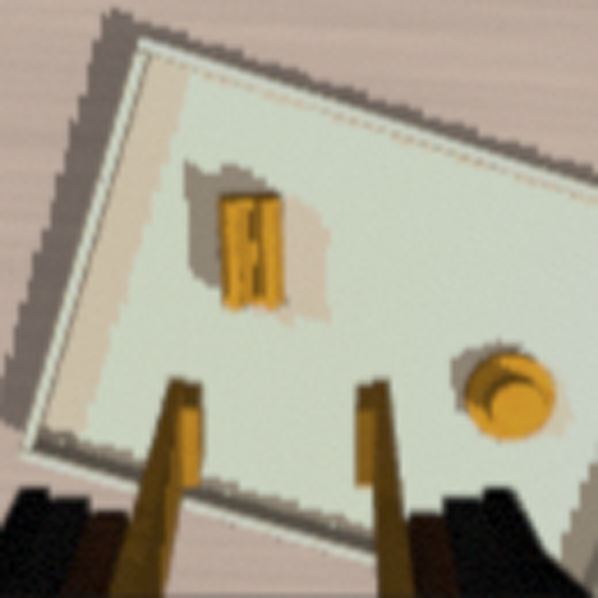

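Run:
```python
from h import *
import pickle
f=pickle.load(open("w4.pkl","rb"))
g=lambda x,y,z:px2w(f,200+x/4.6,110+y/4.6,z)
t=g(280,445,.194); v=g(252.5,252,.022)
print(t,v)
a,b,c,d=[g(*q,.022) for q in [(222,197),(280,195),(283,308),(225,310)]]
print(np.degrees(np.arctan2(*(d-a)[1::-1])),np.degrees(np.arctan2(*(c-b)[1::-1])),np.linalg.norm(d-a),np.linalg.norm(b-a))
p=np.array(env.read_state()["position"])
dl=(v-t)[:2];print(dl)
q=[p[0]+dl[0]+.002,p[1]+dl[1]]
env.move_straight([*q,.2],rate=.15)
env.move_straight([*q,.14],rate=.1)
s=env.read_state();print(s["position"],s["tool_rot"],s["opening"]*87,s["force"],s["clock"])
f=env.grab_frame("wrist"); cv2.imwrite("pics/w5.png",f["image"]);pickle.dump(dict(f),open("w5.pkl","wb"))
cv2.imwrite("pics/w5c.png",cv2.resize(f["image"][110:240,195:325],None,fx=4.6,fy=4.6,interpolation=2))
f=env.grab_frame("scene"); cv2.imwrite("pics/s5.png",cv2.resize(f["image"][120:250,180:330],None,fx=4.6,fy=4.6,interpolation=2))
```

```text
[ 0.5097 -0.1817  0.194 ] [ 0.5028 -0.1887  0.022 ]
4.070966388388289 4.703503948631834 0.03564315621473608 0.017905255122660352
[-0.007  -0.0071]
[ 0.4982 -0.1932  0.1408] [-90.0336  -0.0904   3.0176] 45.733483380272354 [-0.1682 -0.0906 -1.2734] 11.1833
```

View pics/w5c.png

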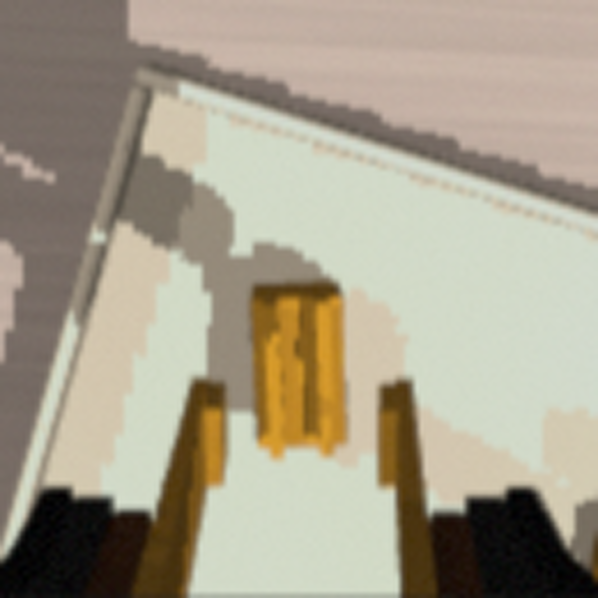

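View pics/s5.png

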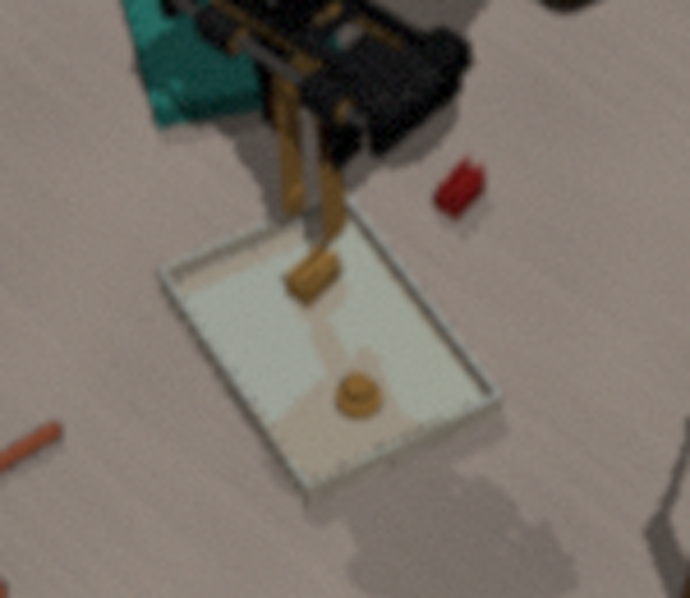

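Run:
```python
from h import *
import pickle
f=pickle.load(open("w5.pkl","rb"))
g=lambda x,y,z:px2w(f,195+x/4.6,110+y/4.6,z)
t=g(303.5,445,.065)
A=[g(*q,.022) for q in [(253,297),(337,297),(347,440),(262,447)]]
a,b,c,d=A
print(t,np.mean(A,0),np.linalg.norm(d-a),np.linalg.norm(b-a))
for p,q in((a,d),(b,c)): print(np.degrees(np.arctan2(*(q-p)[1::-1])))
# prediction of jaw corners if tips pitched none
s=env.read_state();
R3=R.from_euler('z',3,degrees=True).as_matrix()
for ox in (0,.004,.007):
  for z in (.063,.081):
    for dx in (-.009,-.007,.007): print(ox,z,dx,[((w2px(f,[s["position"][0],s["position"][1],z]+R3@np.array([ox+dx,yy,0]))-[195,110])*4.6).round(0).tolist() for yy in(-.0145,.0145)])
```

```text
[ 0.5055 -0.1886  0.065 ] [ 0.5026 -0.1891  0.022 ] 0.0340096029709466 0.018106728941643897
5.959630257800754
7.430142813024514
0 0.063 -0.009 [[203.0, 358.0], [359.0, 358.0]]
0 0.063 -0.007 [[203.0, 368.0], [358.0, 368.0]]
0 0.063 0.007 [[204.0, 440.0], [357.0, 440.0]]
0 0.081 -0.009 [[197.0, 383.0], [364.0, 383.0]]
0 0.081 -0.007 [[197.0, 394.0], [364.0, 394.0]]
0 0.081 0.007 [[198.0, 471.0], [363.0, 471.0]]
0.004 0.063 -0.009 [[203.0, 378.0], [358.0, 378.0]]
0.004 0.063 -0.007 [[204.0, 389.0], [358.0, 389.0]]
0.004 0.063 0.007 [[205.0, 460.0], [357.0, 460.0]]
0.004 0.081 -0.009 [[197.0, 406.0], [363.0, 405.0]]
0.004 0.081 -0.007 [[197.0, 417.0], [363.0, 416.0]]
0.004 0.081 0.007 [[199.0, 492.0], [362.0, 492.0]]
0.007 0.063 -0.009 [[204.0, 394.0], [358.0, 394.0]]
0.007 0.063 -0.007 [[204.0, 404.0], [358.0, 404.0]]
0.007 0.063 0.007 [[205.0, 475.0], [357.0, 475.0]]
0.007 0.081 -0.009 [[197.0, 422.0], [363.0, 422.0]]
0.007 0.081 -0.007 [[197.0, 433.0], [363.0, 433.0]]
0.007 0.081 0.007 [[199.0, 508.0], [362.0, 508.0]]
```

Run:
```python
from h import *
import pickle
q=[.4982+.0015,-.1932-.0005]
env.move_straight([*q,.135],[-90,0,5.5],rate=.05)
hit=env.move_straight([*q,.0865],rate=.05,force_limit=4)
s=env.read_state();print(hit,s["position"],s["tool_rot"],s["opening"]*87,s["force"],s["clock"])
f=env.grab_frame("wrist");pickle.dump(dict(f),open("w6.pkl","wb"))
cv2.imwrite("pics/w6c.png",cv2.resize(f["image"][110:240,195:325],None,fx=4.6,fy=4.6,interpolation=2))
```

```text
False [ 0.5    -0.1938  0.0869] [-90.0149  -0.0473   5.5067] 45.57296974814738 [-0.5849  0.288  -0.9752] 12.6583
```

View pics/w6c.png

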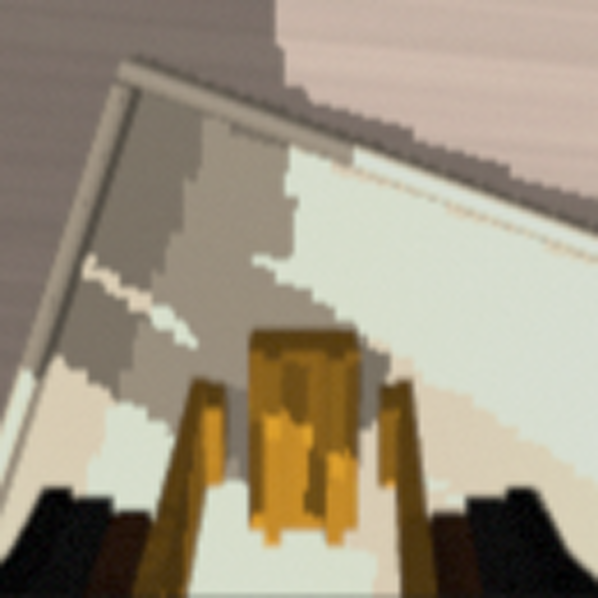

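Run:
```python
from h import *
import pickle
env.gripper_to(.40,grasp_force=25)
env.dwell(.4)
s=env.read_state();print(s["position"],s["opening"]*87,s["force"],s["clock"])
f=env.grab_frame("wrist")
cv2.imwrite("pics/w7c.png",cv2.resize(f["image"][110:240,195:325],None,fx=4.6,fy=4.6,interpolation=2))
```

```text
[ 0.5    -0.1937  0.0868] 42.15984986694289 [-0.2446  0.453   2.8089] 13.375
```

View pics/w7c.png

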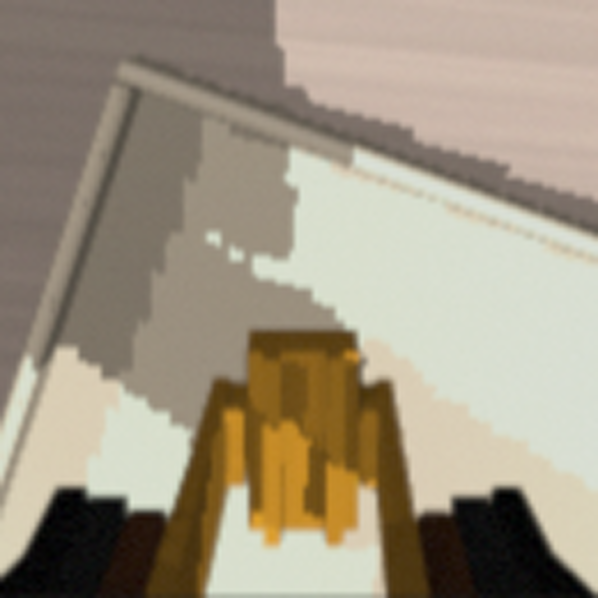

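Run:
```python
from h import *
env.move_straight([.5,-.1937,.11],rate=.04)
s=env.read_state();print(s["opening"]*87,s["force"])
env.move_straight([.5,-.1937,.225],rate=.08)
env.dwell(.4)
s=env.read_state();print(s["position"],s["opening"]*87,s["force"],s["clock"])
f=env.grab_frame("wrist")
cv2.imwrite("pics/w8c.png",cv2.resize(f["image"][110:240,195:325],None,fx=4.6,fy=4.6,interpolation=2))
f=env.grab_frame("scene"); cv2.imwrite("pics/s8.png",cv2.resize(f["image"][80:250,180:330],None,fx=4.6,fy=3.5,interpolation=2))
for r in env.search_frame(f,"valve"): print(r)
```

```text
42.07765625718895 [ 0.1646 -1.0609 -2.5561]
[ 0.5    -0.1937  0.2249] 41.68535395742264 [ 0.1758 -0.3755 -2.2966] 16.1583
{'xyz': [0.3855, -0.1722, 0.0177], 'score': 0.65}
{'xyz': [0.5091, -0.1857, 0.1584], 'score': 0.59}
{'xyz': [0.5276, 0.2, 0.0135], 'score': 0.16}
```

View pics/w8c.png

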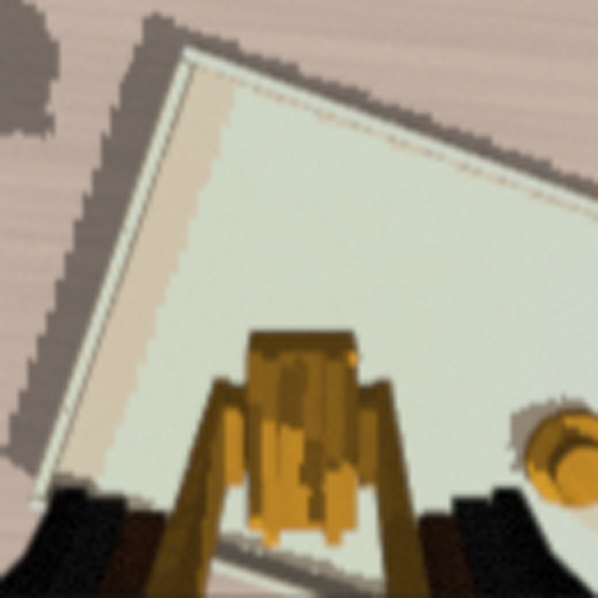

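View pics/s8.png

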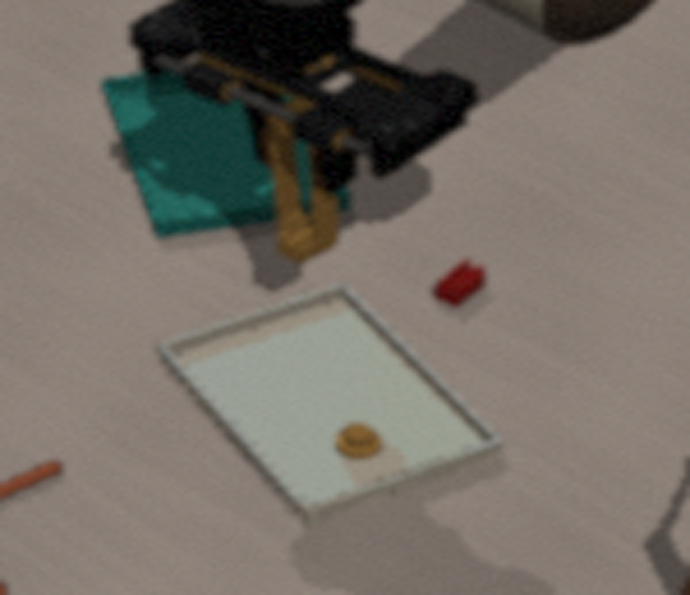

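Run:
```python
from h import *
for _ in range(3):
    env.dwell(.3); s=env.read_state();print(s["opening"]*87,s["force"],s["clock"],abs(s["qvel"]).max())
env.close_job()
```

```text
42.017570392487194 [-0.2049 -0.227  -0.7996] 16.6083 0.09975006619249165
42.041453166322746 [-0.08   -0.0519 -2.935 ] 16.9083 0.10765018363202522
41.71079633949941 [-0.2609  0.9796 -0.7201] 17.2083 0.04993162673455258
the job is handed in; nothing more can be done
```

I lifted the tongs straight up off the peg and closed their tips on the long sides of the brass slide valve in the white tray. I then raised it and handed the job in at about 17.2 s, still holding it in the tongs. The call gives no verdict, so I don't know yet whether the run was judged a success.

- **Grip:** the width over the plates stayed at 41.7–42.2 mm, which matches the 20 mm jaw gap and shows no real creep. The valve sat square between the tips in the last wrist picture.
- **Height:** from the lift, the underside should be about 14 cm above the desk. The network put the valve's visible surface at z ≈ 0.158, which agrees.
- **Surroundings:** in the last pictures the gland, the tray and the red look-alike looked unmoved. The gripper never came near the lubricator, pipe bend or bin, but I did not measure any of them again.
- **Disagreements:** the cameras differed by 2–6 mm on where the tongs' bow was. The valve's yaw came out anywhere from 2° to 7°, so I used 5.5° and set the tips against the valve within one wrist picture.
- **Not measured:** I had no direct reading of the force at the tips.

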